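Open the guard of the cube press

ROBOT

A 6-joint arm with a two-finger parallel gripper is mounted at the origin on a cart in front of the work surface, level with it; the furniture and walls round the work are solid. World frame = base frame: x ahead of the robot, y to its left, z up, the work surface at z = 0. Lengths are in m, angles in rad, forces in N, time in s.
With the tool pointing down it reaches from about 0.25 to 0.8 m from the base axis. Payload 3.9 kg.
Tool frame: the origin (TCP) lies midway between the tips of the shut fingers; the grasp point (between the pads) lies 19 mm behind it (bot.grip_point_offset is the distance from the TCP to the grasp point, in m); z points along the fingers, y is the direction in which the jaws open and shut (so a half turn about z gives the same grasp; the last joint's range is limited). The gripper opens to 85 mm and grips with 20 to 120 N. Pads are 22 mm wide; open, the fingers measure 114 mm over their backs; the gripper's body (76 mm by 85 mm) begins 54 mm behind the grasp point. The pads swing forward as they close: fully open they stand 13 mm farther back than shut.
Start: joints at [1.193, 0.26, -0.138, 1.173, 0, 1.571], TCP at [0.194, 0.488, 0.231] pointing down, gripper open.
Joint ranges: [-2.78, 2.78], [-0.83, 1.72], [-1.28, 1.37], [-1.9, 2.12], [-1.57, 1.48], [-3.14, 3.14]. Speed limits (rad/s): [2.57, 2.57, 3.14, 3.14, 3.14, 3.14].

INTERFACE

Orientations are given as a unit quaternion [x, y, z, w].
In Python, from rig import bot, move_gripper, kinematics, camera, camera_params, close_job, get_clock, get_joints, get_qvel, get_joint_efforts, get_eef_pos, get_eef_rot, get_wrist_force, get_wrist_torque, get_gripper_width gives the robot as it stands. Calls block until the motion is done:
- bot.goto(position, orientation): joint-space move of the TCP to a pose.
- bot.servo_line(position, rotation=None, rate=0.15, f_stop=None): straight line of the TCP; rotation=None keeps the orientation; rate is the mean speed in m/s. With f_stop (N) it stops when the force on the tool has changed by that much, and returns True; else False.
- bot.goto_joints(angles): joint-space move.
- move_gripper(opening): opening from 0.0 (shut) to 1.0 (fully open); the grip force is fixed at half the most; returns when the fingers have stopped.
- bot.wait(seconds).
- kinematics.solve_ik(position, orientation): joint angles nearest the present ones, or None.
- camera(name): name is "scene" or "top" or "wrist"; returns the picture (384x512x3 uint8, blue, green, red); there is no depth.
- camera_params(name): a dict with "fx", "fy", "cx", "cy" (pixels), "k1" (the pictures are not rectified: a ray, as slopes to the right and down, at radius r is drawn at 1 + k1 r^2 times it, then the intrinsics apply), "rvec" (rotation vector, rad) and "tvec" (3), from world to camera coordinates, as OpenCV has them. Camera axes: x right, y down, z forward; pixel columns grow to the right and rows downward; lengths in m; the calibration is good to about 2 mm. A picture is of the moment at which its call begins: read the wrist's pose just before it. camera_params takes no time and is no camera call; for the wrist camera it gives the pose at the moment of the call.
A pose or a line that the arm cannot do raises bot.PlanningError and nothing moves.
- close_job(): hands the job in, once; it reports no verdict.
Readings, each from a call of its own:
- get_clock(): time.
- get_joints(): joint angles.
- get_qvel(): joint speeds.
- get_joint_efforts(): joint torques, N m.
- get_eef_pos(): TCP position.
- get_eef_rot(): TCP orientation.
- get_wrist_force(): force on the tool from outside, world axes, zero at the start.
- get_wrist_torque(): the same for the moment, N m.
- get_gripper_width(): opening from 0.0 (shut) to 1.0 (fully open).
Only numpy, scipy, OpenCV 4.12 (cv2) and the standard library are available. Lean on these libraries where they do the work, as an engineer would, in place of code of your own. Each camera call takes 0.05 s, during which the arm holds its last target.

TASK

Open the front guard of the little green cube press so that the tested mortar cube can be changed for the next one: pull up the spring knob that locks the guard and twist it clockwise until it drops into its rest notch and stays retracted by itself. Then swing the guard forward by its ball and lower it gently, without letting it fall, until it lies flat on its rubber stops, and let go. Do not knock over or shift the cubes and the brush waiting beside the press.

Things in the scene. Friction and masses are not known exactly. Their poses are not given: they have to be found in the camera images.
- knob_center (a point): centre of the black fluted round knob, 34 mm across, 22 mm tall, of the indexing plunger on the green bracket at the left of the press; rises with it. Its axis is upright; a white line on top points along its tooth. Under it a steel sleeve, 31 mm across (35 mm at its nut), stands on the bracket, whose flat top is 36 mm below this point while the knob is down
- plunger (a joint): pull of the knob and its pin, m: 0 = down, pin 5 mm into the guard's ear (locked); 0.0155 = end stop. The spring pulls down with 6 N at 0, 11 N at 0.012. A tooth under the knob stands in a deep slot and is clear to turn only above 0.012. Let down on the sleeve's plain rim it rests at 0.011 to 0.012 (not secured), in the 4 mm deep rest notch at 0.007 to 0.008, held, pin clear of the guard
- knob (a joint): turn of the knob, rad, clockwise from above: 0 = tooth in its deep slot, pointing to the press's front; range -0.05 to 1.85. The rest notch's middle lies anywhere from 0.95 to 1.50, hidden under the knob: feel for it. The 4 mm tooth drops in within about 0.08 rad of the middle; before and beyond is plain rim. Once clear of the slot it turns easily (under 0.1 N m)
- ball_center (a point): centre of the black ball, 28 mm across, on top of the yellow-framed clear guard; its 9 mm stem lies in the guard's plane and the guard's edge is 35 mm away. Swings with the guard on a circle of 142 mm about the hinge line. Axis y: along the hinge line, to the press's left
- guard_hinge (a point): middle of the guard's hinge line at the front foot of the press, 52 mm above the worktop. Axes of the press: x to its back, y along the hinge to its left, z up; the guard opens to -x. The press stands fixed. From this point its crosshead begins 74 mm back with its top 146 mm up; its highest part is 197 mm up and over 70 mm back
- guard (a joint): opening of the guard, rad: 0 = closed, leaning 0.122 inward on its posts (stays so when unlocked); 0.122 = upright; 1.693 = flat on its stops, ball centre 52 mm above the worktop. Past upright it falls freely if let go (0.35 kg, about 2 N at the ball when flat). 160 mm wide; an ear at its left passes under the bracket
- next_cube_a: grey mortar test cube, 28 mm, waiting on the worktop to the right of the press; origin under its middle
- next_cube_b: second waiting mortar cube, 28 mm; origin under its middle
- next_cube_c: third waiting mortar cube, 28 mm; origin under its middle
- brush: dusting brush, 206 mm long, 10 mm high, lying beside the cubes; origin under its middle, y along the handle

How it is judged:
On the way:
1. the knob is parked in its rest notch with the hand off it, the guard still closed (value of joint plunger between 0.0055 and 0.0095 m and value of joint guard below 0.1 rad and contact force between the fingers and knob below 0.1 N), for 0.2 s.
At the end, for the whole second after the job is handed in: The knob sits in its rest notch (pulled up by 5.5 to 9.5 mm, held by itself) and the guard lies on its stops (opened by more than 1.64 rad of 1.693), at rest (value of joint plunger between 0.0055 and 0.0095 m and value of joint guard above 1.64 rad and velocity of joint guard below 0.05 rad/s); the robot touches nothing.
It fails at once if the guard falls or is slammed: it turns faster than 3 rad/s (velocity of joint guard above 3 rad/s).
It fails at once if a waiting cube or the brush is shifted by more than 20 mm (distance of any of next_cube_a, next_cube_b, next_cube_c, brush from where it was at the start of the episode above 0.02 m).
It also fails if it takes over 58 s, if anything falls off the work surface, if the arm or the gripper's body presses on something with over 40 N, if the wrist force passes 120 N, or if a joint passes its speed limit or range.

## Working session

There is one attempt and no reset: what is moved stays moved. The work goes in short steps, each a Python script; the robot and the scene stay as the last script left them, time stands still between calls to the robot, and variables do not carry over. Pictures are saved under pics/ and viewed, and the job is handed in when it is done.

```bash
ls; mkdir -p pics; python3 - <<'E'
from rig import *
import cv2
for n in ["scene","top","wrist"]:
    im=camera(n); cv2.imwrite(f"pics/{n}0.png",im); print(n,{k:(v if not hasattr(v,'tolist') else v.tolist()) for k,v in camera_params(n).items()})
print(get_clock(),get_eef_pos(),get_eef_rot(),get_gripper_width(),bot.grip_point_offset)
E
```

```text
pics
scene {'fx': 476.54548995521213, 'fy': 476.54548995521213, 'cx': 257.8246609644558, 'cy': 193.10917835649795, 'k1': -0.03374026631325877, 'rvec': [2.3582844027949865, -0.6948719871502611, 0.27362146786581354], 'tvec': [-0.33124193101642796, 0.37836650508756886, 0.9067449919144679]}
top {'fx': 497.292363775127, 'fy': 497.292363775127, 'cx': 260.9096913944602, 'cy': 195.90411594278623, 'k1': -0.20669607698168577, 'rvec': [2.1774245323454973, -2.1575133161955478, 0.10103831930823179], 'tvec': [0.1394419108788738, 0.518992915980939, 1.4360668492251683]}
wrist {'fx': 330.1383082616565, 'fy': 330.1383082616565, 'cx': 255.0614549278743, 'cy': 196.54078509349904, 'k1': -0.011312171479788084, 'rvec': [-2.403251411567968, -1.6317349759128301, -0.2228430475408423], 'tvec': [-0.5251209211098053, -0.03548841203816654, 0.37884504287806037]}
0.15 [0.1934639  0.48748578 0.23066091] [ 1.87776808e-01  9.82211429e-01 -7.47349121e-04 -1.42532680e-04] 1.0027372660474456 0.0187
```

View pics/scene0.png

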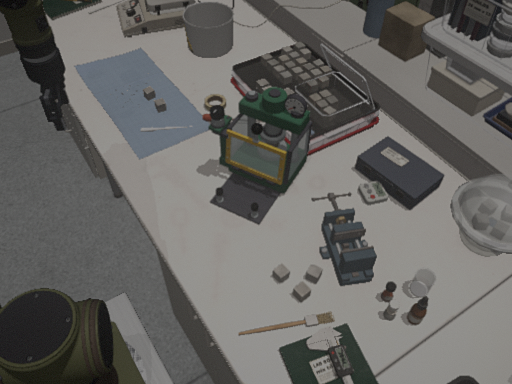

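View pics/top0.png

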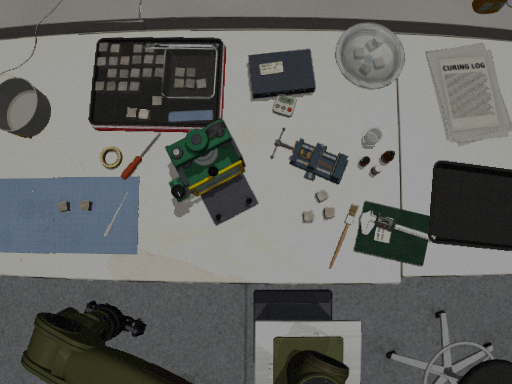

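View pics/wrist0.png

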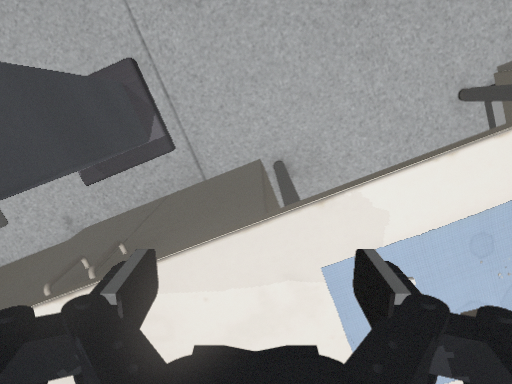

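The scene and top views show the press: knob near scene (220,115) / top (178,190), and guard ball near scene (257,128). I'll zoom in on both.

```bash
python3 - <<'E'
import cv2
a=cv2.imread("pics/scene0.png")[80:230,190:330]; cv2.imwrite("pics/s_z.png",cv2.resize(a,None,fx=4,fy=4,interpolation=cv2.INTER_CUBIC))
a=cv2.imread("pics/top0.png")[110:230,155:265]; cv2.imwrite("pics/t_z.png",cv2.resize(a,None,fx=5,fy=5,interpolation=cv2.INTER_CUBIC))
E
```

```text
(no output)
```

View pics/s_z.png

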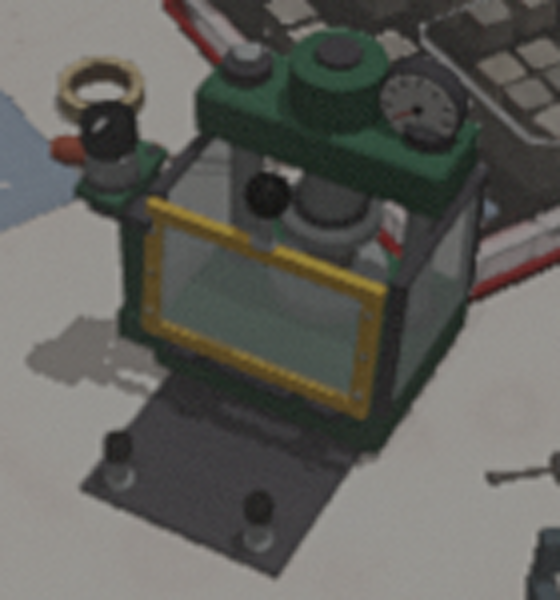

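View pics/t_z.png

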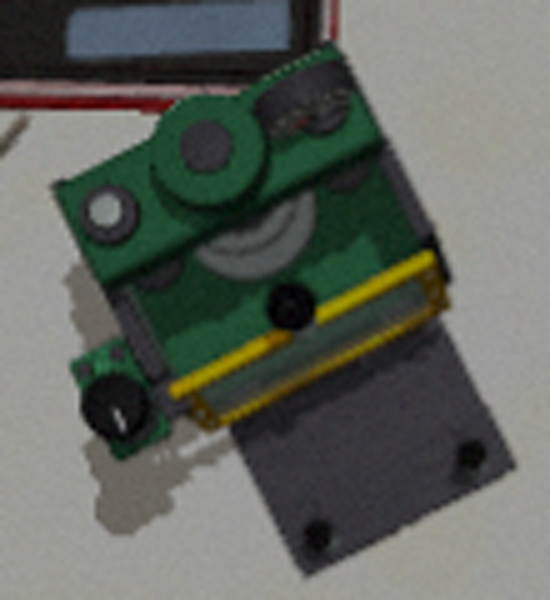

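```bash
cat > h.py <<'E'
from rig import *
import numpy as np, cv2
from scipy.spatial.transform import Rotation as R
def ray(P,px):
    x=np.array([(px[0]-P['cx'])/P['fx'],(px[1]-P['cy'])/P['fy']])
    u=x.copy()
    for _ in range(20): u=x/(1+P['k1']*(u@u))
    Rm=cv2.Rodrigues(np.array(P['rvec'],float))[0]; t=np.array(P['tvec'],float)
    d=Rm.T@np.array([u[0],u[1],1]); return -Rm.T@t, d/np.linalg.norm(d)
def tri(obs):
    A=np.zeros((3,3));b=np.zeros(3)
    L=[ray(P,p) for P,p in obs]
    for o,d in L:
        M=np.eye(3)-np.outer(d,d);A+=M;b+=M@o
    X=np.linalg.solve(A,b)
    return X,[np.linalg.norm((np.eye(3)-np.outer(d,d))@(X-o)) for o,d in L]
def onz(P,p,z):
    o,d=ray(P,p); return o+d*(z-o[2])/d[2]
def proj(P,X):
    Rm=cv2.Rodrigues(np.array(P['rvec'],float))[0]; c=Rm@np.asarray(X)+np.array(P['tvec'])
    u=c[:2]/c[2]; u=u*(1+P['k1']*(u@u)); return np.array([P['cx'],P['cy']])+P['fx']*u
def toolq(yaw): # tool pointing down; tool y axis along world yaw
    y=np.array([np.cos(yaw),np.sin(yaw),0]); z=np.array([0,0,-1.]); x=np.cross(y,z)
    return R.from_matrix(np.c_[x,y,z]).as_quat()
E
python3 - <<'E'
from h import *
S=camera_params("scene");T=camera_params("top")
z=lambda p,o,s:(o[0]+(p[0]+.5)/s-.5,o[1]+(p[1]+.5)/s-.5)
s=lambda *p:z(p,(190,80),4); t=lambda *p:z(p,(155,110),5)
np.set_printoptions(precision=4,suppress=True)
for n,a,b in [("knob",s(108,131),t(115,405)),("ball",s(268,194),t(291,305)),("guardTL",s(150,198),t(171,390)),("guardTR",s(385,287),t(435,255)),("stopL",s(118,443),t(318,532)),("stopR",s(258,507),t(470,453))]:
    print(n,tri([(S,a),(T,b)]))
for p in [(100,398),(128,398)]: pass
k=onz(T,t(122,420),.17)-onz(T,t(114,405),.17);print("line",k)
E
```

```text
knob (array([0.5118, 0.3612, 0.1988]), [np.float64(0.0008072751697764187), np.float64(0.0008072751697762291)])
ball (array([0.5663, 0.2705, 0.1916]), [np.float64(0.0006548052198595636), np.float64(0.0006548052198595087)])
guardTL (array([0.525 , 0.3381, 0.1566]), [np.float64(0.00047112411084891095), np.float64(0.0004711241108490138)])
guardTR (array([0.5992, 0.1964, 0.1601]), [np.float64(0.0002693467203676873), np.float64(0.0002693467203677941)])
stopL (array([0.4558, 0.2681, 0.04  ]), [np.float64(0.0007242376630098118), np.float64(0.000724237663009778)])
stopR (array([0.5029, 0.1803, 0.0373]), [np.float64(0.0008369129804720478), np.float64(0.0008369129804722234)])
line [-0.008  -0.0045 -0.    ]
```

```bash
python3 - <<'E'
from h import *
np.set_printoptions(precision=3,suppress=True)
W=camera_params("wrist");o,d=ray(W,(W['cx'],W['cy']))
Rt=R.from_quat(get_eef_rot()).as_matrix();print("cam in tool",Rt.T@(o-get_eef_pos()),Rt.T@d)
print("tooly yaw",np.arctan2(Rt[1,1],Rt[0,1]))
K=np.array([.5118,.3612,.203-.0187])
for y in np.deg2rad(np.arange(-180,181,30)):
    print(np.rad2deg(y),kinematics.solve_ik(K,toolq(y)))
print(kinematics.solve_ik([.5118,.3612,.35],toolq(0)))
E
```

```text
cam in tool [ 0.068  0.001 -0.142] [-0.271 -0.001  0.963]
tooly yaw 1.1929998153185868
-180.0 [ 0.615  0.455  0.035  1.151  0.    -0.956]
-150.0 [ 0.615  0.455  0.035  1.151  0.    -1.48 ]
-119.99999999999999 [ 0.615  0.455  0.035  1.151  0.    -2.003]
-90.0 [ 0.615  0.455  0.035  1.151  0.    -2.527]
-59.99999999999999 [ 0.615  0.455  0.035  1.151  0.    -3.051]
-29.999999999999996 [0.615 0.455 0.035 1.151 0.    2.709]
0.0 [0.615 0.455 0.035 1.151 0.    2.185]
29.999999999999996 [0.615 0.455 0.035 1.151 0.    1.662]
59.99999999999999 [0.615 0.455 0.035 1.151 0.    1.138]
90.0 [0.615 0.455 0.035 1.151 0.    0.615]
119.99999999999999 [0.615 0.455 0.035 1.151 0.    0.091]
150.0 [ 0.615  0.455  0.035  1.151  0.    -0.433]
180.0 [ 0.615  0.455  0.035  1.151  0.    -0.956]
[0.615 0.438 0.434 1.568 0.    2.185]
```

```bash
python3 - <<'E'
from h import *
np.set_printoptions(precision=4,suppress=True)
q=toolq(np.deg2rad(140))
print(get_clock()); bot.goto([.5118,.3612,.28],q); print(get_clock(),get_eef_pos(),get_joints(),get_wrist_force())
W=camera_params("wrist");im=camera("wrist");cv2.imwrite("pics/w1.png",im)
np.save("w1.npy",W,allow_pickle=True)
for X in ([.5118,.3612,.1988],[.5663,.2705,.1916],[.5118,.3612,.21]): print(proj(W,X))
E
```

```text
0.15
1.7583 [0.5113 0.3615 0.2798] [ 0.6153  0.4291  0.2405  1.3826  0.0003 -0.2576] [-0.403   0.3928  0.7095]
[254.1507 202.9251]
[111.5563 152.9417]
[254.1029 207.7174]
```

View pics/w1.png

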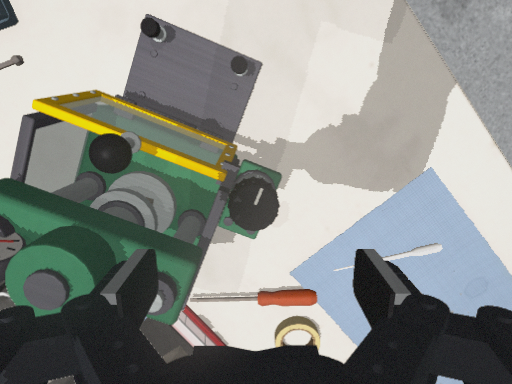

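The wrist view shows the knob at (254,202) and the ball at (111,152), both within about 1 px of the triangulated predictions. The jaws are clear, so I'll descend and grip.

```bash
python3 - <<'E'
from h import *
np.set_printoptions(precision=4,suppress=True)
bot.servo_line([.5118,.3612,.181],rate=.08,f_stop=12)
print(get_clock(),get_eef_pos(),get_wrist_force())
move_gripper(0.0); print(get_gripper_width(),get_eef_pos(),get_wrist_force(),get_wrist_torque(),get_clock())
im=camera("wrist");cv2.imwrite("pics/w2.png",im)
E
```

```text
3.2 [0.5122 0.3615 0.1817] [-0.5124 -0.0386 -0.26  ]
0.38027042821276175 [0.5124 0.3609 0.1815] [ 1.0732 -3.0578  2.8333] [-0.3791 -0.2076  0.0402] 3.7417
```

View pics/w2.png

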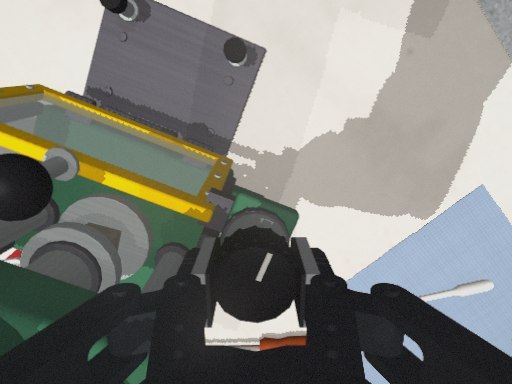

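The picture shows the knob centred between the pads at (255,275), so it's gripped. Next I pull it up.

```bash
python3 - <<'E'
from h import *
np.set_printoptions(precision=4,suppress=True)
p0=get_eef_pos(); np.save("p0.npy",p0)
for dz in (.005,.010,.0138):
    bot.servo_line(p0+[0,0,dz],rate=.03); print(get_clock(),get_eef_pos()-p0,get_wrist_force(),get_wrist_torque(),get_gripper_width())
E
```

```text
4.125 [-0.0002 -0.0002  0.0038] [ 2.7297  0.292  -8.9891] [-0.046  -0.7728 -0.0027] 0.37963232949497
4.4417 [-0.0002 -0.0002  0.0096] [  2.7881  -0.2155 -10.7574] [-0.0564 -0.8212 -0.0342] 0.3803871013847303
4.7167 [-0.0002 -0.0002  0.0136] [  3.4823  -0.4703 -12.2249] [-0.0747 -0.7724 -0.0062] 0.3789203286149235
```

```bash
python3 - <<'E'
from h import *
np.set_printoptions(precision=4,suppress=True)
p0=np.load("p0.npy"); up=p0+[0,0,.0140]
y0=np.deg2rad(140)
for a in (.15,.5,.93):
    bot.servo_line(up,rotation=toolq(y0-a)); 
    Rt=R.from_quat(get_eef_rot()).as_matrix()
    print(get_clock(),a,y0-np.arctan2(Rt[1,1],Rt[0,1]),get_eef_pos()-p0,get_wrist_force(),get_wrist_torque(),get_gripper_width(),get_qvel()[5])
cv2.imwrite("pics/w3.png",camera("wrist"))
E
```

```text
5.0167 0.15 0.14760161115197157 [-0.0001 -0.0003  0.0137] [  4.6332  -0.6126 -13.6514] [-0.162  -0.9344 -0.0026] 0.37755544383997364 -0.003034224863816747
5.5167 0.5 0.49870644911135464 [ 0.0002 -0.0008  0.0138] [  5.7469  -2.172  -13.3845] [-0.3505 -0.9477 -0.0042] 0.37924463104110495 -0.0029125811721962083
6.1 0.93 0.9290839757650433 [ 0.0003 -0.0014  0.0138] [  5.2117  -4.4644 -12.6075] [-0.534  -1.0056 -0.0272] 0.3786118385077771 -0.0015195203140571387
```

View pics/w3.png

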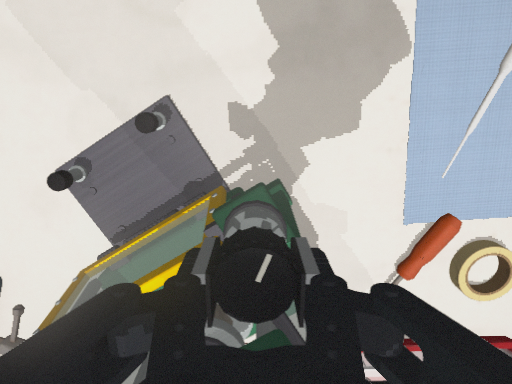

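The white line keeps its place in the hand, at (264,268), so the knob turns with the gripper and didn't slip. Now I probe for the notch.

```bash
python3 - <<'E'
from h import *
np.set_printoptions(precision=4,suppress=True)
p0=np.load("p0.npy"); up=p0+[0,0,.0140]
y0=np.deg2rad(140)
a=.98
while a<1.62:
    bot.servo_line(up,rotation=toolq(y0-a)); 
    f0=get_wrist_force()
    s=bot.servo_line(p0+[0,0,.0088],rate=.02,f_stop=6)
    print(round(get_clock(),2),round(a,3),s,get_eef_pos()-p0,f0,get_wrist_force(),get_gripper_width())
    if not s and get_wrist_force()[2]<-6: print("FOUND");break
    a+=.08
print(get_wrist_torque())
E
```

```text
6.65 0.98 True [ 0.0006 -0.0017  0.0102] [  5.9804  -3.6029 -13.1778] [ 2.3281  2.548  -8.2996] 0.3780640878781468
7.31 1.06 False [ 0.0003 -0.0016  0.008 ] [  5.7965  -4.6317 -12.6222] [  4.7235  -3.9957 -10.7053] 0.3803695674680716
FOUND
[-0.5889 -0.9847 -0.0251]
```

```bash
python3 - <<'E'
from h import *
np.set_printoptions(precision=4,suppress=True)
p0=np.load("p0.npy")
s=bot.servo_line(p0+[0,0,.0045],rate=.02,f_stop=7)
print(get_clock(),s,get_eef_pos()-p0,get_wrist_force(),get_wrist_torque())
# torque test: small turns against notch walls
p=get_eef_pos(); y0=np.deg2rad(140)
for a in (1.0,1.12,1.06):
    bot.servo_line(p,rotation=toolq(y0-a)); print(a,get_wrist_torque(),get_wrist_force())
print(get_clock())
E
```

```text
7.5167 True [ 0.0006 -0.0017  0.0072] [ 0.0049 -0.4106  5.7626] [0.0185 0.0122 0.0411]
1.0 [ 0.0275 -0.0716 -0.0579] [ 0.2428  0.5625 -0.3079]
1.12 [-0.2217 -0.1976 -0.104 ] [ 1.2557 -0.183  -0.6239]
1.06 [-0.2932 -0.1921  0.0499] [ 0.6545 -0.7677  0.8252]
8.2833
```

```bash
python3 - <<'E'
from h import *
np.set_printoptions(precision=4,suppress=True)
move_gripper(.8); print(get_clock(),get_wrist_force(),get_gripper_width())
bot.wait(.3)
p=get_eef_pos(); bot.servo_line([p[0],p[1],.29],rate=.15); bot.wait(.1)
print(get_clock(),get_wrist_force())
for n in ["scene","top","wrist"]: cv2.imwrite(f"pics/{n}4.png",camera(n))
W=camera_params("wrist")
for z in (.1988,.2063,.210,.2175): print(z,proj(W,[.5118,.3612,z]))
a=cv2.imread("pics/scene4.png")[80:230,190:330]; b=cv2.imread("pics/scene0.png")[80:230,190:330]
cv2.imwrite("pics/s_z4.png",cv2.resize(np.hstack([b[:75,:90],a[:75,:90]]),None,fx=4,fy=4,interpolation=cv2.INTER_CUBIC))
E
```

```text
8.725 [-0.9517  1.0017  0.1359] 0.8007356524433233
9.95 [ 0.5405 -0.203   0.7568]
0.1988 [256.689  198.6604]
0.2063 [256.7166 201.5689]
0.21 [256.7308 203.0706]
0.2175 [256.761  206.2611]
```

View pics/wrist4.png

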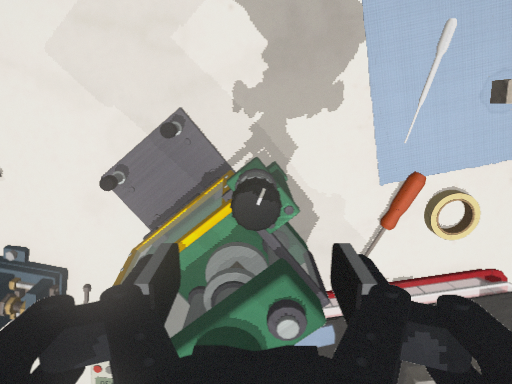

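View pics/s_z4.png

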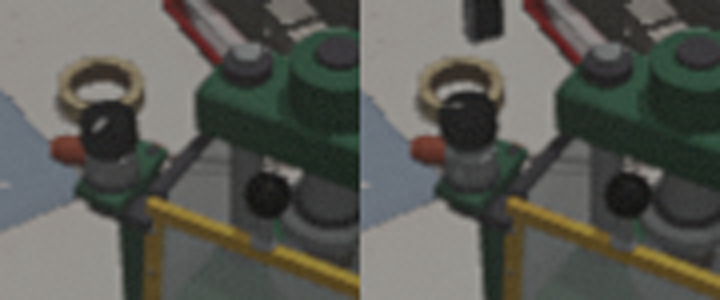

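The knob has risen about 2 px in the scene view and stays up on its own, and the guard is still closed. I'll plan the guard arc and check IK along it.

```bash
cat >> h.py <<'E'
YA=np.deg2rad(117.7); yh=np.array([np.cos(YA),np.sin(YA),0]); xh=np.array([np.sin(YA),-np.cos(YA),0])
B0=np.array([.5663,.2705,.193]); H=B0-.142*np.sin(.122)*xh; H[2]=.052
def ball(g,H=H): return H+.142*(-np.sin(g-.122)*xh+np.cos(g-.122)*np.array([0,0,1]))
def rot(t): # tilt t: body leans to -xh
    z=np.array([0,0,-1.])*np.cos(t)+xh*np.sin(t); x=np.cross(yh,z); return R.from_matrix(np.c_[x,yh,z])
def tilt(g): return np.deg2rad(12+ (25-12)*g/1.693)
EXT=.0167
def tcp(g,H=H,ext=None):
    r=rot(tilt(g)); return ball(g,H)+r.as_matrix()[:,2]*(EXT if ext is None else ext), r.as_quat()
E
python3 - <<'E'
from h import *
np.set_printoptions(precision=3,suppress=True)
S=camera_params("scene")
print(proj(S,[.5118,.3612,.1988+.0075])-proj(S,[.5118,.3612,.1988]),proj(S,[.5118,.3612,.1988+.0115])-proj(S,[.5118,.3612,.1988]))
print("H",H,xh,ball(1.693))
for g in (0,.4,.8,1.2,1.5,1.693): print(g,tcp(g)[0],kinematics.solve_ik(*tcp(g)))
print(kinematics.solve_ik(*tcp(0,ext=-.06)),kinematics.solve_ik(*tcp(1.693,ext=-.1)))
E
```

```text
[-0.16  -2.449] [-0.245 -3.765]
H [0.551 0.262 0.052] [0.885 0.465 0.   ] [0.425 0.196 0.052]
0 [0.569 0.272 0.177] [ 0.441  0.319 -0.226  0.816  0.009 -0.041]
0.4 [0.52  0.246 0.172] [ 0.435  0.199 -0.423  0.686  0.013 -0.047]
0.8 [0.477 0.223 0.147] [ 0.428  0.113 -0.628  0.514  0.017 -0.053]
1.2 [0.446 0.207 0.104] [ 0.42   0.085 -0.828  0.288  0.023 -0.059]
1.5 [0.434 0.201 0.064] [ 0.416  0.12  -0.964  0.077  0.027 -0.062]
1.693 [0.432 0.2   0.037] [ 0.414  0.173 -1.04  -0.077  0.029 -0.063]
[ 0.44   0.253 -0.12   0.989  0.009 -0.042] [ 0.402 -0.122 -0.935  0.323  0.034 -0.074]
```

Measured knob rise is about 2.2 px. The notch predicts 2.4 px and the plain rim 3.8 px, so it's in the notch. Now I approach the ball.

```bash
python3 - <<'E'
from h import *
np.set_printoptions(precision=4,suppress=True)
bot.goto(*tcp(0,ext=-.08)); 
print(get_clock(),get_wrist_force())
s=bot.servo_line(tcp(0)[0],rate=.08,f_stop=10); print(s,get_eef_pos()-tcp(0)[0],get_wrist_force(),get_clock())
cv2.imwrite("pics/w5.png",camera("wrist"))
E
```

```text
10.9167 [0.1569 0.438  0.0468]
False [0.0004 0.0002 0.0008] [ 0.1844 -0.167   0.1621] 12.275
```

View pics/w5.png

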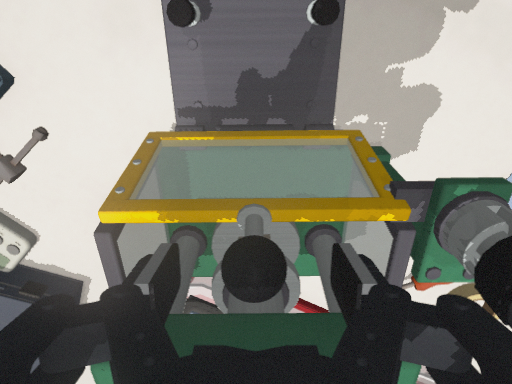

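The ball is at (253,268), between the open fingers at about (165,285) and (345,285), and well aligned. I close the gripper and try a small move first.

```bash
python3 - <<'E'
from h import *
np.set_printoptions(precision=4,suppress=True)
move_gripper(0.0); print(get_clock(),get_gripper_width(),get_wrist_force(),get_wrist_torque(),get_eef_pos()-tcp(0)[0])
for g in (.05,.12,.2,.3):
    bot.servo_line(*tcp(g),rate=.05); f=get_wrist_force(); e=get_eef_pos()-tcp(g)[0]
    print(get_clock(),g,"xyz press",f@xh,f@yh,f[2],get_wrist_torque(),"e",e@xh,e@yh,e[2],get_gripper_width())
    if np.linalg.norm(f)>30: break
cv2.imwrite("pics/w6.png",camera("wrist"))
E
```

```text
12.8 0.2970907133186495 [-1.2453 -3.5938  3.8598] [-0.7196  0.1083 -0.1144] [ 0.0004 -0.0005  0.0006]
13.0917 0.05 xyz press 0.11225299020060293 -5.058240332160411 3.6129479227193793 [-0.6772 -0.561  -0.1669] e 0.000499136889504226 -0.000627027393934292 0.0006294627820912224 0.29199387692179724
13.4333 0.12 xyz press 1.8728209329084229 -4.891753946722152 3.228894020416127 [-0.6947 -0.8452 -0.2244] e 0.0007101716025111615 -0.0007213857888561156 0.0006854649369570087 0.2940740234738686
13.8083 0.2 xyz press 1.0468827454165217 -5.638594162353617 2.616361943248255 [-0.5603 -0.642  -0.8862] e 0.00027420470031696913 -0.0008216024199859552 0.0004325641049520157 0.29221948618392485
14.2417 0.3 xyz press -0.8211050007728299 -5.540271449688362 2.0616665265718095 [-1.4475 -0.4349  0.6174] e -0.0013311744986399972 -0.0009533274721074172 -0.0007558248691297009 0.29087638914534425
```

View pics/w6.png

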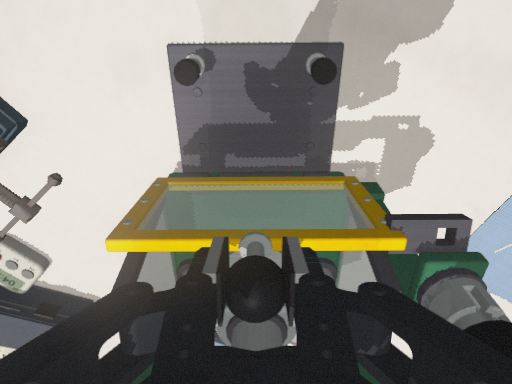

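The guard follows the hand, with the ball held at (255,290) and low forces. I'll continue the arc with a force guard.

```bash
python3 - <<'E'
from h import *
np.set_printoptions(precision=3,suppress=True)
for i,g in enumerate(np.arange(.4,1.61,.1)):
    bot.servo_line(*tcp(g),rate=.06); f=get_wrist_force()
    print(round(get_clock(),2),round(g,2),np.array([f@xh,f@yh,f[2]]),get_wrist_torque(),get_gripper_width())
    if np.linalg.norm(f)>30: break
cv2.imwrite("pics/w7.png",camera("wrist"));cv2.imwrite("pics/s7.png",camera("scene"))
E
```

```text
14.68 0.4 [ 0.556 -6.35   0.729] [-1.42  -0.831  0.574] 0.2922793868465625
15.06 0.5 [-0.835 -6.208  1.497] [-1.501 -0.806  0.431] 0.2792830174546694
15.44 0.6 [-0.134 -0.656 -0.152] [-0.179  0.344 -0.009] -0.0040448464292336655
15.82 0.7 [-0.1    0.181 -0.265] [-0.118  0.356  0.018] 0.00262607008055634
16.21 0.8 [-0.668 -0.439 -1.179] [-0.169  0.371  0.038] 0.0011169437183054054
16.59 0.9 [-0.302  0.984  1.054] [-0.235  0.453 -0.017] -0.0005784093316785799
16.98 1.0 [-1.592 -0.191 -0.199] [-0.259  0.54   0.009] -0.00235620111099054
17.36 1.1 [-2.886 -0.132  1.682] [-0.33   0.626  0.036] -0.0008160916905158634
17.74 1.2 [-2.451  0.205  1.595] [-0.313  0.675 -0.042] -0.0031990742214903873
18.12 1.3 [-3.099 -1.421  1.393] [-0.463  0.725 -0.042] 8.742647058517308e-05
18.51 1.4 [-3.457 -1.055  0.473] [-0.459  0.74  -0.034] -0.002089418301960836
18.89 1.5 [-2.551 -0.701 -0.373] [-0.417  0.67  -0.015] 0.00024314866415711485
19.27 1.6 [-2.607 -1.216 -0.35 ] [-0.417  0.774  0.017] 0.00186432612243657
```

View pics/w7.png

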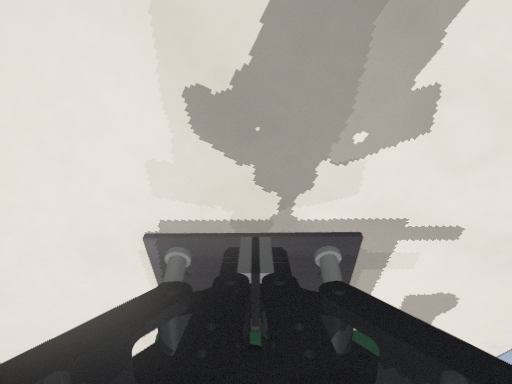

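View pics/s7.png

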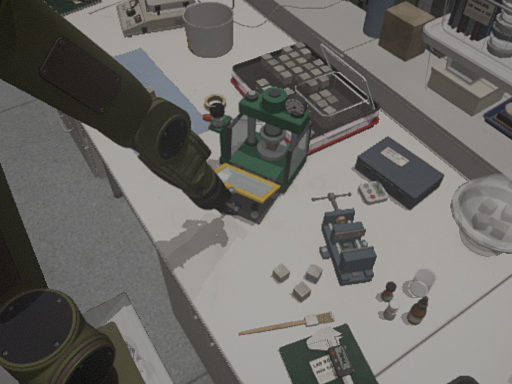

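The gripper width fell to 0 between 0.5 and 0.6 rad: the ball slipped out of the pads, and my loop only checked force. The steady −x load suggests the guard is leaning on the shut fingers, so I'll look closer before moving.

```bash
python3 - <<'E'
import cv2
a=cv2.imread("pics/s7.png")[80:230,180:320]; cv2.imwrite("pics/s7z.png",cv2.resize(a,None,fx=4,fy=4,interpolation=cv2.INTER_CUBIC))
from h import *
im=camera("top");cv2.imwrite("pics/t7z.png",cv2.resize(im[110:240,150:270],None,fx=5,fy=5,interpolation=cv2.INTER_CUBIC)[:600])
f=get_wrist_force();print(f@xh,f@yh,f[2],get_clock(),get_eef_pos())
E
```

```text
-2.984881879333056 0.09738386189880342 -0.5094669996857015 19.425 [0.43171571 0.19994235 0.05010975]
```

View pics/s7z.png

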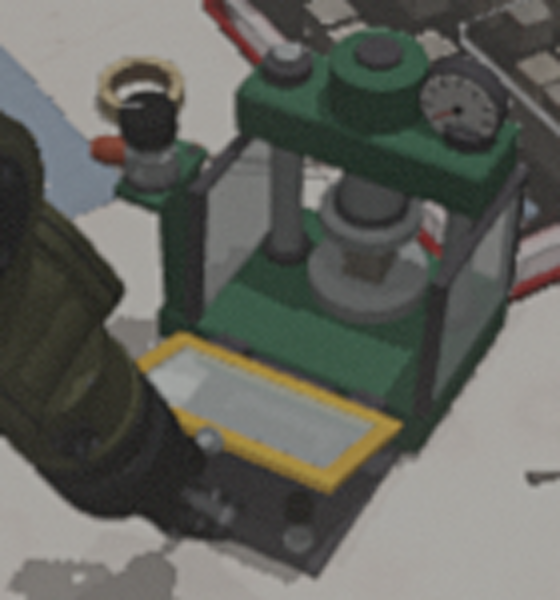

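View pics/t7z.png

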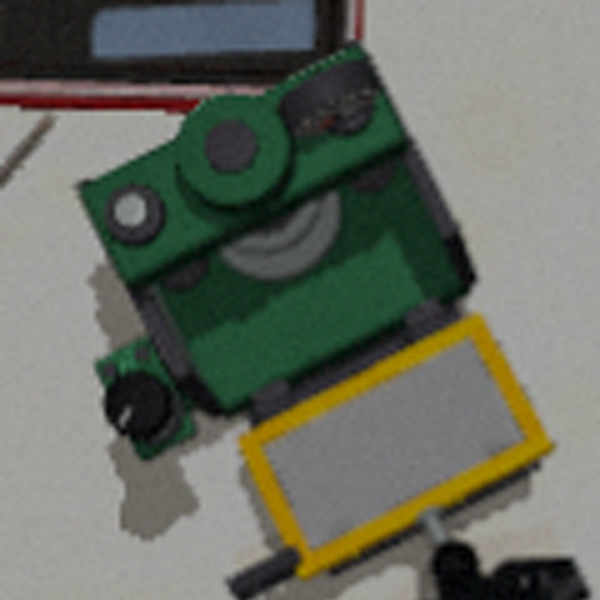

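The guard is above its stops, with the ball resting on the shut fingers at top zoom (455,562). I'll estimate its angle.

```bash
python3 - <<'E'
from h import *
T=camera_params("top");S=camera_params("scene")
o,d=ray(T,(150+455.5/5-.5,110+562.5/5-.5))
def dist(g):
    v=ball(g)-o; return np.linalg.norm(v-d*(v@d))
gs=np.arange(.3,1.7,.02); D=[dist(g) for g in gs]; i=int(np.argmin(D)); print(gs[i],D[i],ball(gs[i]))
for g in (.9,1.1,1.2,1.3,1.4,1.5,1.69):
  b=H+.104*(-np.sin(g-.122)*xh+np.cos(g-.122)*np.array([0,0,1]))
  c=[b+s*.08*yh for s in (1,-1)]
  f=lambda P,o,s,X:(proj(P,X)-o+.5)*s-.5
  print(g,"top",f(T,(150,110),5,ball(g)),*[f(T,(150,110),5,x) for x in c],"scene",f(S,(180,80),4,ball(g)),*[f(S,(180,80),4,x) for x in c], ball(g))
E
```

```text
1.300000000000001 0.0029164818258359993 [0.43484856 0.20148645 0.1063538 ]
0.9 top [419.95280343 508.84686978] [270.9357386  535.41108415] [530.98727349 402.58570839] scene [206.73175339 366.33205589] [116.18568574 319.61466837] [352.76414345 420.37309512] [0.46275797 0.21613922 0.15314925]
1.1 top [437.41631151 541.14656128] [285.07465177 558.38461097] [542.34473032 426.93030016] scene [191.22284643 412.89392835] [105.78037355 352.13793085] [340.884975   453.94546225] [0.44672471 0.20772157 0.1313329 ]
1.2 top [444.64942694 554.25251116] [291.20705862 567.74178954] [546.91680936 437.06412966] scene [185.21197919 435.41304252] [101.87707964 367.99689231] [336.0037444 470.1741234] [0.44023327 0.20431348 0.11917897]
1.3 top [450.7975672  565.18280502] [296.63348154 575.56692246] [550.69674597 445.71316237] scene [180.45562495 457.02842495] [ 98.89729759 383.32810703] [331.90327516 485.76431762] [0.43484856 0.20148645 0.1063538 ]
1.4 top [455.81861457 573.87097164] [301.30665898 581.8032641 ] [553.65788151 452.81024576] scene [176.99460653 477.47097474] [ 96.86618068 397.9507602 ] [328.62424399 500.53216728] [0.4306244  0.19926872 0.09298555]
1.5 top [459.68739248 580.28303077] [305.19036598 586.41541091] [555.78448739 458.30957194] scene [174.84725004 496.49998206] [ 95.7946481  411.69863872] [326.19433175 514.31049564] [0.42760298 0.19768244 0.07920779]
1.69 top [463.84151385 586.20266328] [310.3117547  590.66516367] [557.51458071 464.28139041] scene [174.35875896 528.04100478] [ 96.38159728 434.8904145 ] [323.95963453 537.24949282] [0.42527406 0.19645973 0.05239708]
```

My `ext` offset had the wrong sign. The pads were about 6 mm too high on the ball, which explains the slip. The guard, at about 1.31 rad, leans safely on the +x face of the fingers. I'll retrace the path to push it back closed, then regrasp lower, this time checking width too.

```bash
python3 - <<'E'
from h import *
np.set_printoptions(precision=3,suppress=True)
for g in np.arange(1.5,.59,-.1):
    bot.servo_line(*tcp(g),rate=.07); f=get_wrist_force()
    print(round(get_clock(),2),round(g,2),np.array([f@xh,f@yh,f[2]]),get_wrist_torque())
    if np.linalg.norm(f)>20: break
im=camera("top");cv2.imwrite("pics/t8z.png",cv2.resize(im[110:230,150:270],None,fx=5,fy=5,interpolation=cv2.INTER_CUBIC))
im=camera("scene");cv2.imwrite("pics/s8z.png",cv2.resize(im[80:230,180:320],None,fx=4,fy=4,interpolation=cv2.INTER_CUBIC))
cv2.imwrite("pics/w8.png",camera("wrist"))
E
```

```text
19.77 1.5 [-0.561  0.236 -0.381] [-0.29   0.436 -0.04 ]
20.12 1.4 [ 0.462  0.02  -1.004] [-0.239  0.447 -0.026]
20.48 1.3 [-0.591 -0.083 -0.852] [-0.309  0.44   0.026]
20.82 1.2 [ 0.041  0.056 -0.364] [-0.222  0.434 -0.065]
21.18 1.1 [-0.107 -0.551 -0.614] [-0.234  0.421  0.028]
21.52 1.0 [-0.137 -0.321  0.004] [-0.165  0.374  0.012]
21.88 0.9 [-0.663  0.806  0.595] [-0.13   0.344 -0.027]
22.23 0.8 [-0.949  0.239  0.246] [-0.155  0.347  0.009]
22.57 0.7 [-1.189 -0.264 -0.601] [-0.209  0.32   0.028]
22.93 0.6 [-0.754  0.199  0.455] [-0.149  0.297  0.036]
```

View pics/t8z.png

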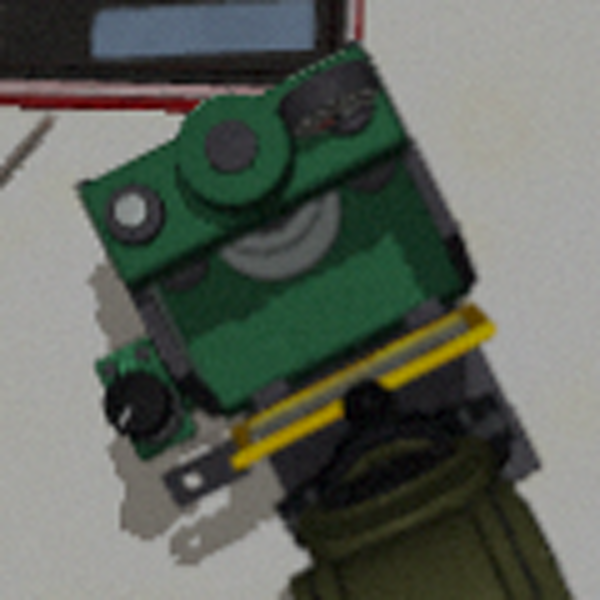

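View pics/s8z.png

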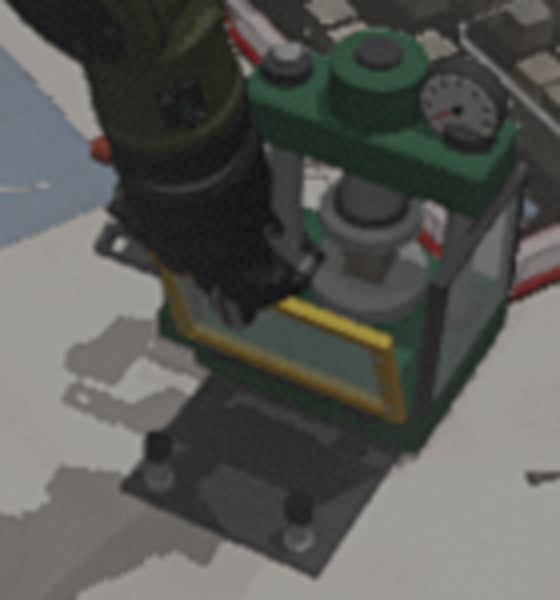

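View pics/w8.png

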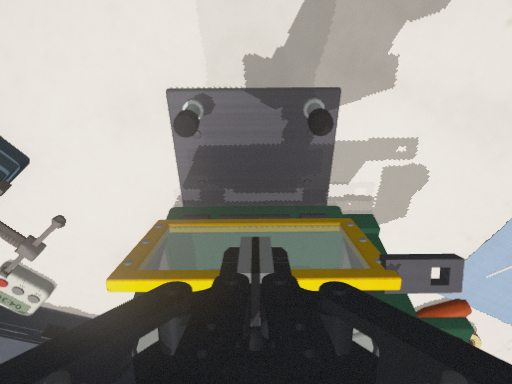

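The guard is up again at about 0.35 rad, leaning on the fingers, with the ball at top zoom (367,402). I keep pushing to closed.

```bash
python3 - <<'E'
from h import *
np.set_printoptions(precision=3,suppress=True)
for g in np.arange(.54,-.01,-.06):
    s=bot.servo_line(*tcp(g),rate=.05,f_stop=8); f=get_wrist_force()
    print(round(get_clock(),2),round(g,2),s,np.array([f@xh,f@yh,f[2]]),get_wrist_torque())
    if s or abs(f@xh)>8: break
im=camera("top");cv2.imwrite("pics/t9z.png",cv2.resize(im[110:230,150:270],None,fx=5,fy=5,interpolation=cv2.INTER_CUBIC))
E
```

```text
23.39 0.54 False [-0.646 -0.488  0.139] [-0.147  0.271 -0.044]
23.71 0.48 False [ 0.697  1.249 -0.501] [-0.138  0.287 -0.055]
24.02 0.42 False [ 0.166  0.451 -0.349] [-0.125  0.257  0.021]
24.34 0.36 False [ 0.12  -0.041  0.362] [-0.082  0.176  0.026]
24.66 0.3 False [ 1.11  -0.028 -0.45 ] [-0.104  0.136 -0.002]
24.98 0.24 False [ 0.149 -0.275  0.303] [-0.141  0.196 -0.042]
25.29 0.18 False [-3.519 -0.014  0.517] [-0.351  0.674 -0.001]
25.5 0.12 True [-0.881 -0.537 -0.334] [-0.096  0.178 -0.005]
```

View pics/t9z.png

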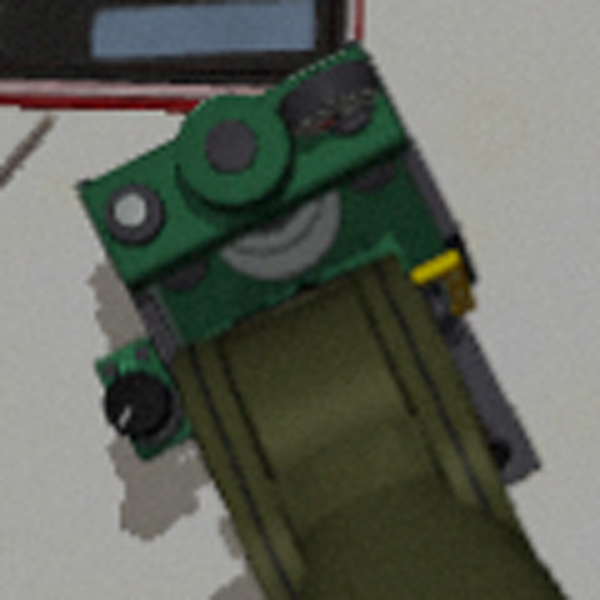

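The guard is back on its posts: the yellow edge is at its original spot near zoom (435,265), and the contact stop triggered. I back off, go up and over, open, and lower to the corrected depth.

```bash
sed -i 's/^EXT=.*/EXT=.0245/' h.py; python3 - <<'E'
from h import *
np.set_printoptions(precision=4,suppress=True)
p=get_eef_pos(); bot.servo_line(p-.02*xh,rate=.08)
q=get_eef_pos(); bot.servo_line(q+[0,0,.085],rate=.15)
move_gripper(.8)
bot.servo_line(*tcp(0,ext=-.05),rate=.12)
W=camera_params("wrist");cv2.imwrite("pics/w10.png",camera("wrist"));print(proj(W,B0),get_clock())
s=bot.servo_line(tcp(0)[0],rate=.1,f_stop=10); print(s,get_eef_pos()-tcp(0)[0],get_wrist_force(),get_clock())
W=camera_params("wrist");cv2.imwrite("pics/w11.png",camera("wrist"));print(proj(W,B0))
move_gripper(0.0); print(get_clock(),get_gripper_width(),get_wrist_force(),get_wrist_torque(),get_eef_pos()-tcp(0)[0])
cv2.imwrite("pics/w12.png",camera("wrist"))
E
```

```text
[254.2069 218.8308] 27.8167
False [0.0004 0.0002 0.0007] [1.6765 0.1526 0.9082] 28.7083
[253.729  277.7784]
29.2333 0.2951321371104494 [-0.5176 -4.056   5.3301] [-0.6945  0.093  -0.157 ] [ 0.0005 -0.0005  0.0008]
```

View pics/w10.png

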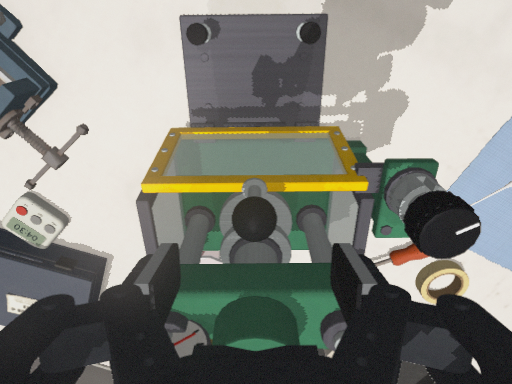

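View pics/w12.png

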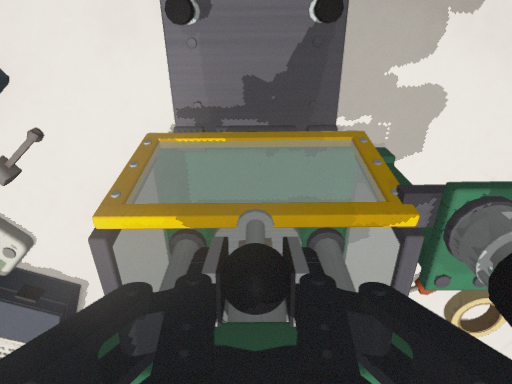

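```bash
python3 - <<'E'
from h import *
np.set_printoptions(precision=2,suppress=True)
ims=[cv2.imread("pics/w12.png")[220:345,185:325]]
for g in (.06,.14,.2):
    bot.servo_line(*tcp(g),rate=.05); f=get_wrist_force(); e=(get_eef_pos()-tcp(g)[0])*1e3
    print(get_clock(),g,np.array([f@xh,f@yh,f[2]]),get_wrist_torque(),"e",e@xh,e@yh,e[2],get_gripper_width())
    ims.append(camera("wrist")[220:345,185:325])
cv2.imwrite("pics/w13.png",cv2.resize(np.vstack([np.hstack(ims[:2]),np.hstack(ims[2:])]),None,fx=2.3,fy=2.3))
E
```

```text
29.6 0.06 [ 0.54 -4.96  3.72] [-0.65 -0.58 -0.1 ] e 0.7056099456983601 -0.6744655728738075 0.8093582221507245 0.29856956055948736
30.025 0.14 [ 2.38 -5.68  3.56] [-0.64 -0.91 -0.2 ] e 1.1230276264352708 -0.7659584687478624 0.8717483892314859 0.292622273242236
30.3917 0.2 [ 1.06 -6.08  4.14] [-0.69 -0.77 -0.37] e 0.8254207694743678 -0.7947797767248961 0.7249139337605903 0.2961035336021705
```

View pics/w13.png

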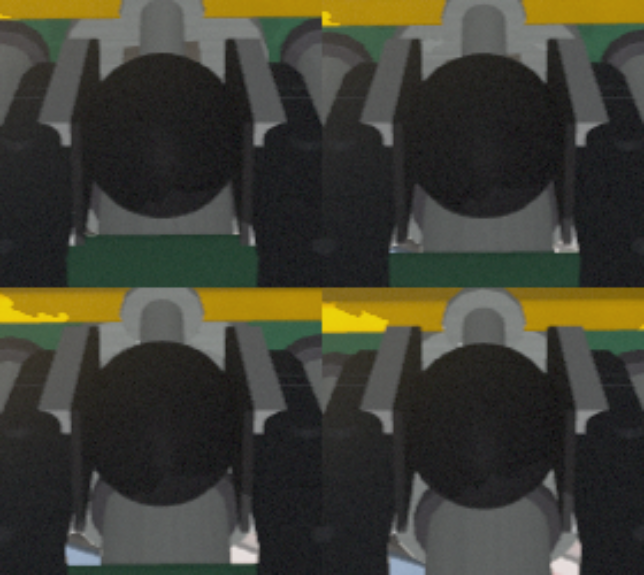

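The ball now sits mid-pad and steady in the hand (centre at zoom (160,135); pad spans 40–240). I'll continue in small steps with more tool tilt following the guard, checking gripper width and ball image position each step.

```bash
cat >> h.py <<'E'
def tilt(g): return np.deg2rad(min(12+1.5*g/.2,13.5)+ (0 if g<.2 else min((g-.2)*57.3*.8,32)))
def bcen(im):
    W=cv2.cvtColor(im,cv2.COLOR_BGR2GRAY)[225:345,222:290]; c=W[:,33]; return c
E
cat > sw.py <<'E'
from h import *
import sys
np.set_printoptions(precision=2,suppress=True)
ims=[]
for g in eval(sys.argv[1]):
    bot.servo_line(*tcp(g),rate=.045); f=get_wrist_force(); e=(get_eef_pos()-tcp(g)[0])*1e3; w=get_gripper_width()
    print(round(get_clock(),2),round(g,3),np.array([f@xh,f@yh,f[2]]),get_wrist_torque(),"e",np.array([e@xh,e@yh,e[2]]),round(w,3))
    ims.append(camera("wrist")[220:345,185:325])
    if w<.287 or np.linalg.norm(f)>25: print("STOP");break
ims=ims[-4:]
while len(ims)<4: ims.append(ims[-1]*0)
cv2.imwrite(sys.argv[2],cv2.resize(np.vstack([np.hstack(ims[:2]),np.hstack(ims[2:])]),None,fx=2.3,fy=2.3))
E
python3 - <<'E'
from h import *
for g in (.4,.8,1.2,1.5,1.693): print(g,np.rad2deg(tilt(g)),kinematics.solve_ik(*tcp(g)))
print(kinematics.solve_ik(*tcp(1.693,ext=-.08)))
E
python3 sw.py "(.24,.28,.32,.36)" pics/w14.png
```

```text
0.4 22.668 [ 0.43153607  0.14062673 -0.57258341  0.46243427  0.02000188 -0.04791587]
0.8 41.004000000000005 [ 0.41090244  0.01466457 -1.05004183 -0.20826075  0.04757957 -0.05479507]
1.2 45.5 None
1.5 45.5 None
1.693 45.5 None
None
30.7 0.24 [ 1.06 -4.98  3.74] [-0.57 -0.77 -0.41] e [ 0.59 -0.86  0.74] 0.292
31.01 0.28 [ 0.52 -6.45  4.3 ] [-0.65 -0.78 -0.53] e [ 0.61 -0.92  0.81] 0.301
31.32 0.32 [ 1.36 -6.87  4.13] [-0.67 -0.75 -0.56] e [ 0.69 -0.97  0.9 ] 0.298
31.62 0.36 [ 0.7  -6.44  2.19] [-0.64 -0.55 -0.7 ] e [-0.08 -1.02  0.22] 0.294
```

View pics/w14.png

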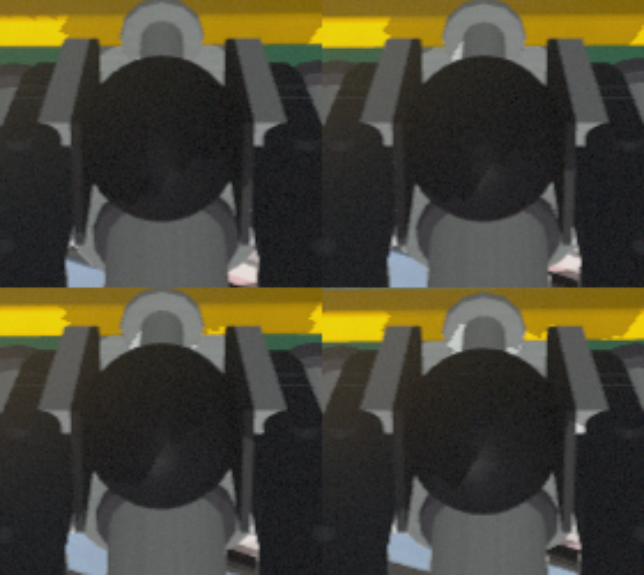

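```bash
python3 - <<'E'
from h import *
import h
for c in (28,32,36,40):
    def tl(g,c=c): return np.deg2rad(c)
    h.tilt=tl
    print(c,[kinematics.solve_ik(*h.tcp(g)) is not None for g in (.6,.8,1.,1.2,1.4,1.6,1.7)],[kinematics.solve_ik(*h.tcp(1.693,ext=e)) is not None for e in (-.03,-.08)])
E
```

```text
28 [True, True, True, True, True, True, True] [True, True]
32 [True, True, True, True, True, True, True] [True, True]
36 [True, True, True, True, True, True, True] [True, True]
40 [True, True, True, True, True, False, False] [False, False]
```

```bash
cat >> h.py <<'E'
H2=H-.0012*yh
def tilt(g): return np.deg2rad(min(13.5+(g-.2)*57.3*.8,36))
def tcp(g,H=H2,ext=None):
    r=rot(tilt(g)); return ball(g,H)+r.as_matrix()[:,2]*(EXT if ext is None else ext), r.as_quat()
E
python3 sw.py "(.42,.48,.54,.6)" pics/w15.png
```

```text
31.99 0.42 [-0.58 -4.48  2.7 ] [-0.74 -0.56  0.14] e [-0.51 -0.01 -0.18] 0.297
32.36 0.48 [ 0.84 -4.73  0.12] [-0.13 -0.09 -0.8 ] e [-0.52  0.03 -0.51] 0.299
32.73 0.54 [ 3.05 -4.94 -2.97] [-1.23 -0.46  0.25] e [-0.72 -0.15 -0.94] 0.294
33.09 0.6 [ 4.22 -4.87 -6.31] [-1.37 -0.26  0.2 ] e [-1.43 -0.15 -1.81] 0.294
```

View pics/w15.png

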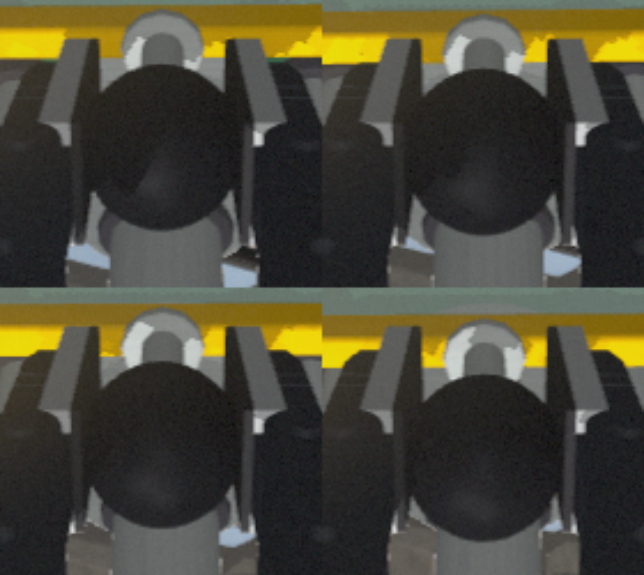

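The ball is creeping in the hand: its bottom edge went from 226 to 252 in zoom rows. I stop here and measure its 3D position from centre and apparent size to correct the arc.

```bash
cat >> h.py <<'E'
def ballfit(im,W):
    # circle through lower rim of dark ball: edge along column rays
    g=cv2.GaussianBlur(cv2.cvtColor(im,cv2.COLOR_BGR2GRAY),(3,3),0).astype(float)
    return g
E
python3 - <<'E'
from h import *
im=cv2.cvtColor(cv2.imread("pics/w12.png"),cv2.COLOR_BGR2GRAY); print("w12",im[235:325,255].tolist())
I=camera("wrist");cv2.imwrite("pics/w16.png",I)
im=cv2.cvtColor(I,cv2.COLOR_BGR2GRAY); print("w16",im[235:345,255].tolist())
S=camera("scene");T=camera("top");cv2.imwrite("pics/s16.png",S);cv2.imwrite("pics/t16.png",T)
cv2.imwrite("pics/t16z.png",cv2.resize(T[110:230,150:270],None,fx=5,fy=5,interpolation=cv2.INTER_CUBIC))
cv2.imwrite("pics/s16z.png",cv2.resize(S[80:230,180:320],None,fx=4,fy=4,interpolation=cv2.INTER_CUBIC))
print(get_clock(),get_wrist_force(),get_gripper_width())
E
```

```text
w12 [101, 106, 102, 101, 102, 104, 105, 103, 36, 33, 35, 38, 33, 38, 32, 37, 36, 36, 36, 33, 34, 35, 37, 37, 33, 34, 33, 31, 31, 28, 33, 29, 36, 34, 22, 32, 35, 32, 32, 31, 32, 38, 28, 31, 30, 32, 36, 35, 36, 36, 38, 41, 37, 39, 35, 39, 38, 32, 33, 38, 34, 35, 31, 26, 33, 31, 35, 31, 30, 32, 29, 29, 30, 34, 37, 38, 33, 36, 36, 45, 95, 95, 94, 93, 92, 93, 90, 46, 51, 56]
w16 [103, 131, 137, 137, 137, 135, 137, 136, 126, 98, 98, 100, 99, 98, 98, 100, 96, 99, 95, 100, 102, 99, 81, 40, 42, 41, 38, 34, 32, 35, 36, 35, 37, 33, 35, 27, 36, 31, 37, 34, 33, 33, 31, 30, 35, 32, 29, 29, 34, 32, 32, 31, 27, 32, 32, 37, 37, 36, 38, 37, 38, 37, 40, 44, 37, 42, 44, 41, 41, 43, 39, 40, 41, 44, 39, 45, 42, 47, 48, 48, 53, 50, 51, 51, 48, 46, 46, 44, 40, 41, 34, 35, 36, 41, 39, 69, 105, 106, 104, 106, 106, 104, 105, 107, 106, 104, 106, 105, 104, 106]
33.2917 [ 5.13317718 -3.01472156 -7.25991749] 0.29600490957103265
```

View pics/t16z.png

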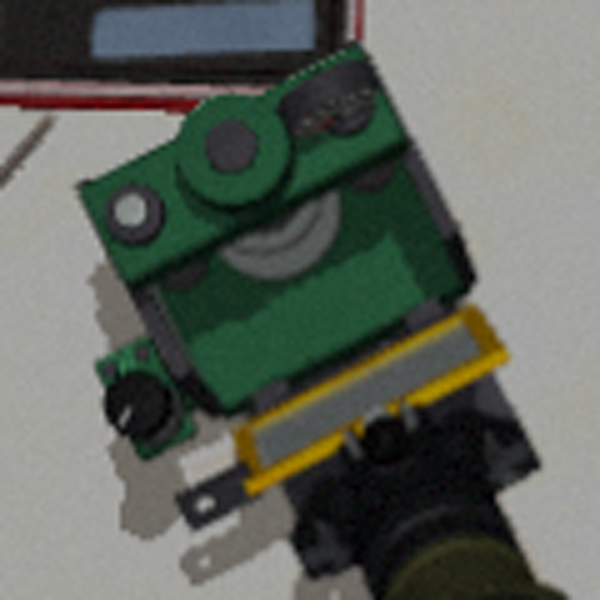

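View pics/s16z.png

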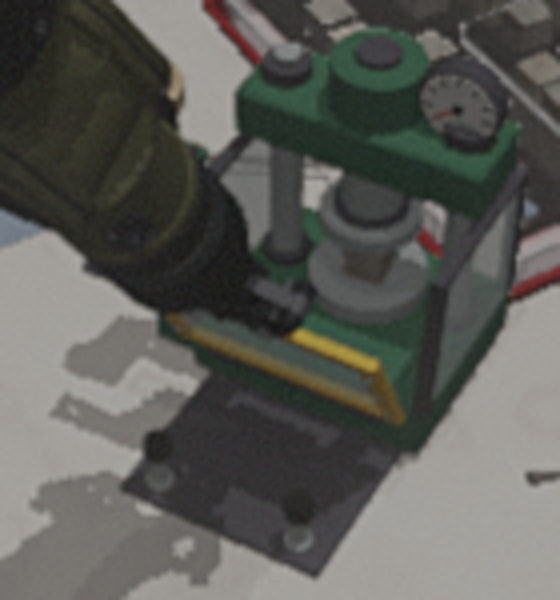

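```bash
python3 - <<'E'
from h import *
W=camera_params("wrist"); o,d=ray(W,(255,294)); Rm=cv2.Rodrigues(np.array(W['rvec'],float))[0]
# depth: reference = from w12 : ball B0 at px(254,279)
zc=None
p=get_eef_pos(); Rt=R.from_quat(get_eef_rot()).as_matrix()
# tool-frame ref of ball in w12:
r12=rot(np.deg2rad(12)).as_matrix(); tcp12=B0+r12[:,2]*.0245+np.array([0.0004,0.0002,.0008])
ref=r12.T@(B0-tcp12)
Bref=p+Rt@ref
f=Rm[2]; dep=f@(Bref-o)
for k in (-.002,0,.002):
    B=o+d*((dep+k)/(f@d)); bx=(B-H)@xh; bz=B[2]-.052
    print(k,B,"rel H x,z,y",bx,bz,(B-H)@yh,"r",np.hypot(bx,bz),"g",np.arctan2(-bx,bz)+.122,"Hx shift",bx+np.sqrt(.142**2-bz**2))
T=camera_params("top");print("top px of B",(proj(T,B)-[150,110]+.5)*5-.5)
S=camera_params("scene");print("scene px of B",(proj(S,B)-[180,80]+.5)*4-.5)
print(np.rad2deg(np.arccos(-Rt[2,2])))
E
```

```text
-0.002 [0.4950155  0.23219172 0.18135747] rel H x,z,y -0.0636410830036623 0.12935747224810493 -0.0007818743480745286 r 0.14416498559739904 g 0.5792097657693027 Hx shift -0.005069380163632446
0 [0.49667265 0.23306031 0.18043622] rel H x,z,y -0.061770099631279475 0.12843622381896086 -0.0007831389521726188 r 0.1425180998937763 g 0.5702835612604915 Hx shift -0.0012049577497830824
0.002 [0.49832979 0.2339289  0.17951498] rel H x,z,y -0.059899116258896656 0.1275149753898168 -0.0007844035562707124 r 0.14088283457278392 g 0.5611493970176422 Hx shift 0.002582329397669385
top px of B [384.19956172 437.70665042]
scene px of B [243.18540123 290.22408506]
31.6236713525574
```

Distance from ball to hinge comes out at 142.5 mm, so the hinge estimate is sound. The pads just don't hold the rotating sphere, and the ball lags. I'll switch to a looser method. Swing the guard back closed and turn the jaws 90° so one finger is in front of the ball and one behind it, with a small gap. Then one finger carries it forward and the other lowers it, with no friction grip. First I go back and check IK.

```bash
cat >> h.py <<'E'
def rotc(t):
    z=np.array([0,0,-1.])*np.cos(t)+xh*np.sin(t); y=-(np.cos(t)*xh+np.sin(t)*np.array([0,0,1.])); x=np.cross(y,z); return R.from_matrix(np.c_[x,y,z])
def tiltc(g): return np.deg2rad(12+24*min(max(g,0)/1.2,1))
def cage(g,ext=.013,off=0.):
    r=rotc(tiltc(g)); M=r.as_matrix(); return ball(g,H)+M[:,2]*ext-off*M[:,1], r.as_quat()
E
python3 - <<'E'
from h import *
np.set_printoptions(precision=2,suppress=True)
print([None if (s:=kinematics.solve_ik(*cage(g))) is None else s for g in (0,.6,1.2,1.5,1.693)])
print(kinematics.solve_ik(*cage(1.693,ext=-.07)),kinematics.solve_ik(*cage(0,ext=-.06)))
for g in (.5,.4,.3,.2,.12,.06):
    s=bot.servo_line(*tcp(g),rate=.09,f_stop=12); f=get_wrist_force()
    print(round(get_clock(),2),g,s,np.array([f@xh,f@yh,f[2]]),round(get_gripper_width(),3))
    if s: break
I=camera("top");cv2.imwrite("pics/t17z.png",cv2.resize(I[110:230,150:270],None,fx=4,fy=4,interpolation=cv2.INTER_CUBIC))
cv2.imwrite("pics/w17.png",camera("wrist"))
E
```

```text
[array([ 0.44,  0.32, -0.22,  0.82,  0.01, -1.61]), array([ 0.43,  0.08, -0.66,  0.42,  0.02, -1.62]), array([ 0.41,  0.02, -1.1 , -0.17,  0.05, -1.63]), array([ 0.4 ,  0.11, -1.2 , -0.36,  0.05, -1.64]), array([ 0.4 ,  0.2 , -1.25, -0.51,  0.05, -1.64])]
[ 0.38 -0.11 -1.21 -0.16  0.06 -1.65] [ 0.44  0.25 -0.12  0.99  0.01 -1.61]
33.52 0.5 True [-1.    0.73  0.71] 0.296
```

View pics/w17.png

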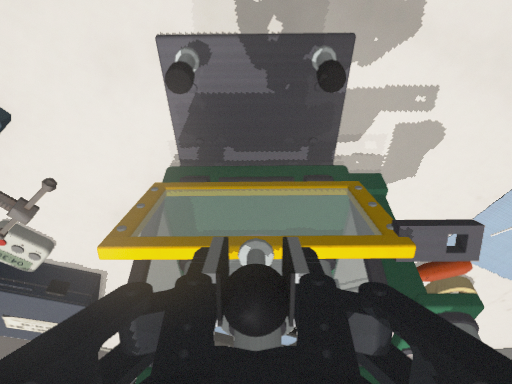

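The stop came only from the radial load relaxing. The ball is still held at (255,300), so I continue back.

```bash
python3 - <<'E'
from h import *
np.set_printoptions(precision=2,suppress=True)
for g in (.5,.4,.3,.2,.12,.07):
    s=bot.servo_line(*tcp(g),rate=.08,f_stop=18); f=get_wrist_force()
    print(round(get_clock(),2),g,s,np.array([f@xh,f@yh,f[2]]),round(get_gripper_width(),3))
    if s: break
I=camera("top");cv2.imwrite("pics/t18z.png",cv2.resize(I[110:230,150:270],None,fx=4,fy=4,interpolation=cv2.INTER_CUBIC))
cv2.imwrite("pics/w18.png",camera("wrist"))
E
```

```text
33.87 0.5 False [  4.92  -2.89 -13.7 ] 0.293
34.12 0.4 True [-1.28  1.71  2.32] 0.296
```

View pics/w18.png

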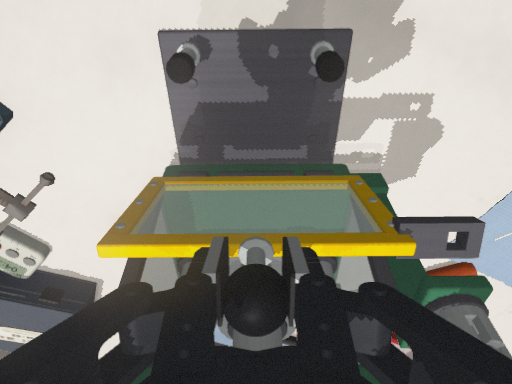

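View pics/t18z.png

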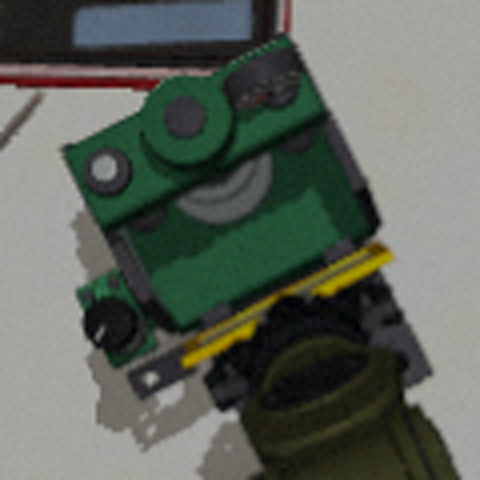

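```bash
python3 - <<'E'
from h import *
np.set_printoptions(precision=3,suppress=True)
p=get_eef_pos(); M=R.from_quat(get_eef_rot()).as_matrix()
B=p-.0245*M[:,2]-.0085*M[:,0]; bx=(B-H)@xh;bz=B[2]-.052; gb=np.arctan2(-bx,bz)+.122
print("r",np.hypot(bx,bz),"gb",gb)
for g in (gb-.08,gb-.16,gb-.24,.05,0):
    if g<0 : continue
    s=bot.servo_line(p+ball(g)-ball(gb),rate=.08,f_stop=25); f=get_wrist_force()
    print(round(get_clock(),2),round(g,3),s,np.array([f@xh,f@yh,f[2]]),round(get_gripper_width(),3))
    if s: break
cv2.imwrite("pics/w19.png",camera("wrist"))
E
```

```text
r 0.14061545075872184 gb 0.3642183303346536
34.52 0.284 False [-1.383  0.166  3.485] 0.292
34.82 0.204 False [-2.759  0.03   4.955] 0.292
35.11 0.124 False [-1.043  0.828  2.561] 0.294
35.39 0.05 False [-1.471  3.927  1.162] 0.286
35.64 0 False [-2.611  2.849 -1.164] 0.288
```

View pics/w19.png

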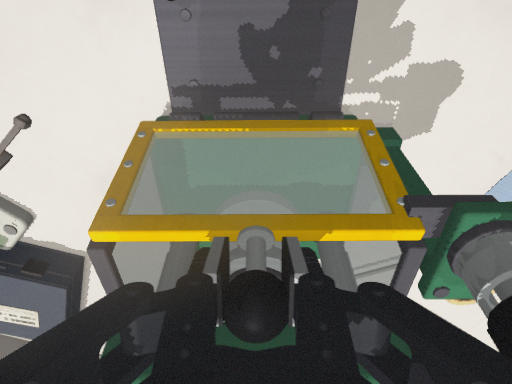

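The guard is now back against its posts (frame bottom edge at row 235, touching the post tops). I press lightly, release, and retreat. Then I turn the jaws 90° and come down straddling the ball front and back.

```bash
python3 - <<'E'
from h import *
np.set_printoptions(precision=3,suppress=True)
p=get_eef_pos(); s=bot.servo_line(p+.006*xh,rate=.04,f_stop=6); print(s,get_wrist_force())
move_gripper(.7); p=get_eef_pos(); M=R.from_quat(get_eef_rot()).as_matrix()
bot.servo_line(p-.085*M[:,2],rate=.2); print(get_clock())
bot.goto(*cage(0,ext=-.06)); print(get_clock())
W=camera_params("wrist");cv2.imwrite("pics/w20.png",camera("wrist"));print(proj(W,B0))
I=camera("top");cv2.imwrite("pics/t20z.png",cv2.resize(I[110:230,150:270],None,fx=4,fy=4,interpolation=cv2.INTER_CUBIC))
move_gripper(.46); print(get_gripper_width(),get_clock())
E
```

```text
True [-3.638 -0.541  8.281]
36.9083
38.3083
[255.584 213.741]
0.46292452707777754 38.7417
```

View pics/w20.png

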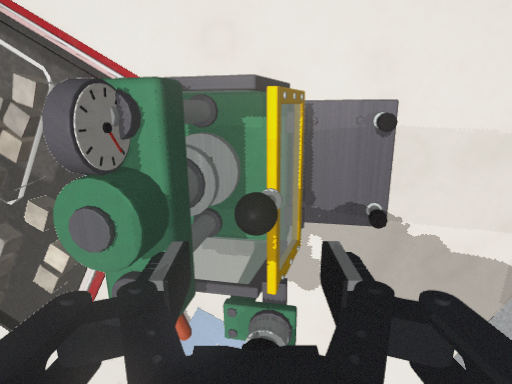

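The guard is closed, and the ball is at (257,213) against a predicted (256,214). I lower the straddling fingers.

```bash
python3 - <<'E'
from h import *
np.set_printoptions(precision=3,suppress=True)
s=bot.servo_line(cage(0)[0],rate=.12,f_stop=8); print(s,get_clock(),get_wrist_force())
move_gripper(.40); print(get_gripper_width(),get_wrist_force(),get_clock())
if not s:
  for g in (.08,.16,.24):
    bot.servo_line(*cage(g),rate=.06); f=get_wrist_force(); print(round(get_clock(),2),g,np.array([f@xh,f@yh,f[2]]))
    if np.linalg.norm(f)>15: break
cv2.imwrite("pics/w21.png",camera("wrist"))
E
```

```text
False 39.5 [-0.484  0.682 -0.038]
0.39673777868085947 [ 0.753 -0.187 -0.343] 39.725
40.06 0.08 [-0.08  -0.334  0.151]
40.39 0.16 [ 0.238 -0.944 -0.287]
40.73 0.24 [ 0.775 -0.065 -0.218]
```

View pics/w21.png

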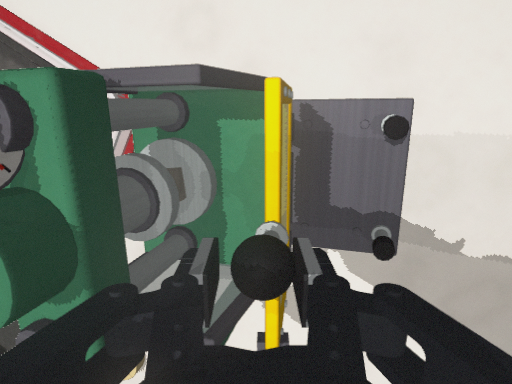

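The cage works: the ball at (262,267) has moved with the hand and now rests near the front finger at (297,270), with almost no force. I lower it along the arc.

```bash
python3 - <<'E'
from h import *
np.set_printoptions(precision=2,suppress=True)
for g in np.r_[np.arange(.34,1.1,.1)]:
    s=bot.servo_line(*cage(g),rate=.07,f_stop=15); f=get_wrist_force(); print(round(get_clock(),2),round(g,2),s,np.array([f@xh,f@yh,f[2]]),round(get_gripper_width(),3))
    if s: break
cv2.imwrite("pics/w22.png",camera("wrist"))
I=camera("scene");cv2.imwrite("pics/s22z.png",cv2.resize(I[80:230,180:320],None,fx=4,fy=4,interpolation=cv2.INTER_CUBIC))
E
```

```text
41.12 0.34 False [ 0.95  0.04 -0.48] 0.401
41.48 0.44 False [ 0.43  0.55 -0.44] 0.403
41.83 0.54 False [-1.02  0.15  0.29] 0.4
42.17 0.64 False [-0.6   0.46  0.58] 0.399
42.52 0.74 False [-1.21  0.28  0.59] 0.402
42.88 0.84 False [-2.86  1.15  0.88] 0.399
43.23 0.94 False [-1.43  0.05  1.32] 0.401
43.58 1.04 False [-2.15  0.63  0.73] 0.4
```

View pics/w22.png

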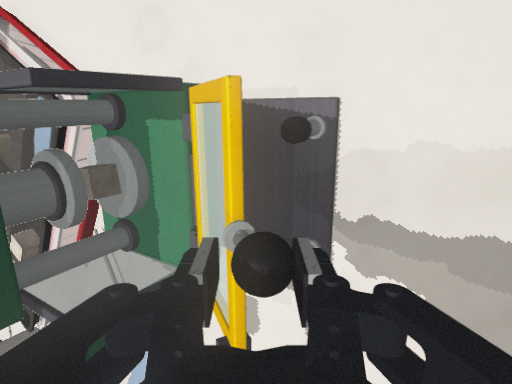

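View pics/s22z.png

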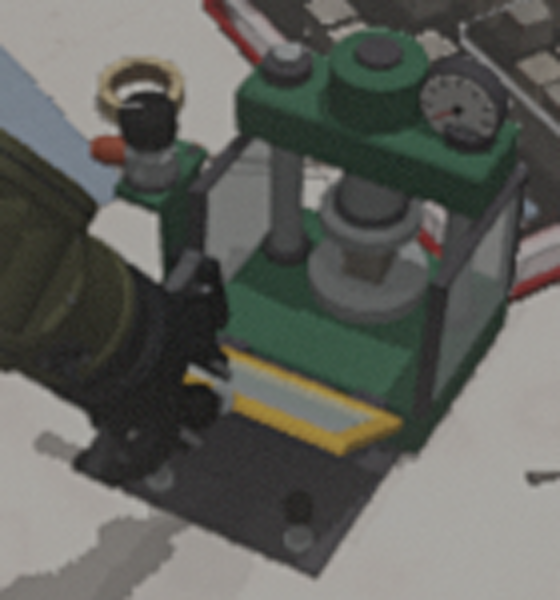

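Ball at (262,263) rests on the front finger, and the stem at (240,235) nears the rear fingertip at (210,245). I widen the gap a little to keep the stem clear, then go on down.

```bash
python3 - <<'E'
from h import *
np.set_printoptions(precision=2,suppress=True)
for w in (.44,.48,.52): move_gripper(w)
print(get_clock(),get_wrist_force())
for g,o in ((1.1,.004),(1.18,.005),(1.26,.005),(1.34,.005),(1.42,.005)):
    s=bot.servo_line(*cage(g,off=o),rate=.06,f_stop=12); f=get_wrist_force(); print(round(get_clock(),2),round(g,2),s,np.array([f@xh,f@yh,f[2]]),round(get_gripper_width(),3))
    if s: break
cv2.imwrite("pics/w23.png",camera("wrist"))
E
```

```text
44.325 [-0.06 -0.85 -0.99]
44.58 1.1 False [-3.81  0.06 -0.23] 0.525
44.89 1.18 False [-3.88 -0.05  0.11] 0.52
45.23 1.26 False [-3.21 -0.29  0.3 ] 0.52
45.58 1.34 False [-2.13  0.13 -1.57] 0.522
45.92 1.42 False [-3.43 -0.02 -0.83] 0.522
```

View pics/w23.png

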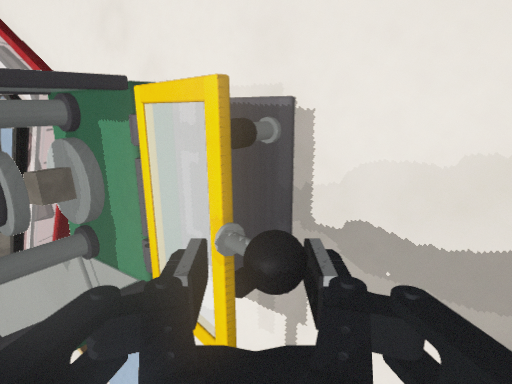

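The ball at (275,262) rests on the front finger and the stem is clear of the rear one. Final lowering.

```bash
python3 - <<'E'
from h import *
np.set_printoptions(precision=2,suppress=True)
for g,o in ((1.48,.005),(1.54,.005),(1.60,.005),(1.65,.005),(1.693,.005),(1.693,0.001),(1.693,-.003)):
    s=bot.servo_line(*cage(g,off=o),rate=.04,f_stop=10); f=get_wrist_force(); print(round(get_clock(),2),round(g,2),s,np.array([f@xh,f@yh,f[2]]),get_eef_pos()[2])
    if s: break
cv2.imwrite("pics/w24.png",camera("wrist"))
I=camera("scene");cv2.imwrite("pics/s24z.png",cv2.resize(I[80:230,180:320],None,fx=4,fy=4,interpolation=cv2.INTER_CUBIC))
E
```

```text
46.33 1.48 False [-1.1   0.42 -0.53] 0.07445262014920156
46.7 1.54 False [-0.78  0.19 -1.74] 0.06605883020382858
47.07 1.6 False [-1.11 -0.04 -0.38] 0.05749666779601726
47.39 1.65 False [-0.53 -0.42 -2.13] 0.05036896875074778
47.69 1.69 False [ 0.45 -0.16  0.57] 0.04493794093062029
47.94 1.69 False [ 0.54 -0.19 -0.72] 0.04199810798570617
48.19 1.69 False [ 0.55 -0.73  3.24] 0.040636429393267066
```

View pics/w24.png

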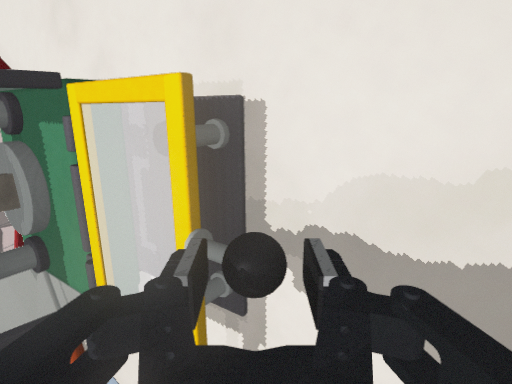

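View pics/s24z.png

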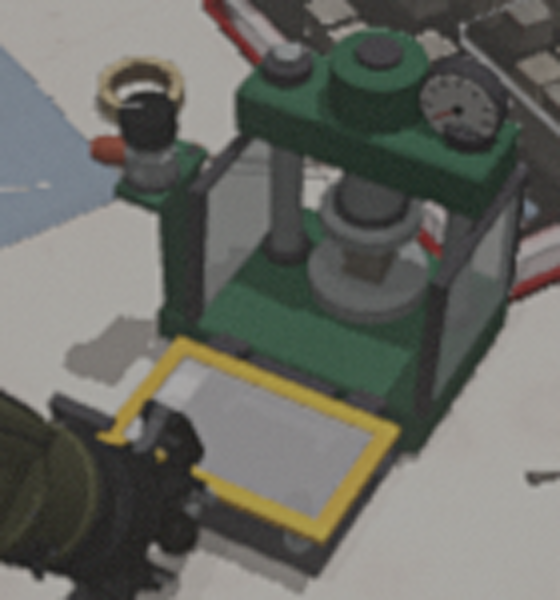

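The guard lies flat: its right corner at zoom (323,540) matches the predicted (324,537), and the front finger has lost contact. The rear tip just touches the stem (Fz +3 N), so I ease off 3 mm and withdraw.

```bash
python3 - <<'E'
from h import *
np.set_printoptions(precision=2,suppress=True)
bot.servo_line(*cage(1.693,off=.001),rate=.05); print(get_wrist_force())
s=bot.servo_line(cage(1.693,off=.001,ext=-.065)[0],rate=.08,f_stop=10); print(s,get_wrist_force(),get_clock())
p=get_eef_pos(); bot.servo_line(p+[0,0,.08]-.03*xh,rate=.15)
bot.wait(.2); print(get_wrist_force(),get_clock())
T=camera("top");cv2.imwrite("pics/t25.png",T);S=camera("scene");cv2.imwrite("pics/s25.png",S)
cv2.imwrite("pics/t25z.png",cv2.resize(T[110:250,150:360],None,fx=3,fy=3,interpolation=cv2.INTER_CUBIC))
cv2.imwrite("pics/s25z.png",cv2.resize(S[80:230,180:320],None,fx=4,fy=4,interpolation=cv2.INTER_CUBIC))
T0=cv2.imread("pics/top0.png")
print("change cubes/brush region:",cv2.absdiff(T[185:275,295:360],T0[185:275,295:360]).max(2).__gt__(40).sum())
E
```

```text
[-1.13  0.61  0.19]
False [ 0.11  0.33 -0.8 ] 49.6667
[ 0.33 -0.44 -0.49] 50.5833
change cubes/brush region: 0
```

View pics/t25z.png

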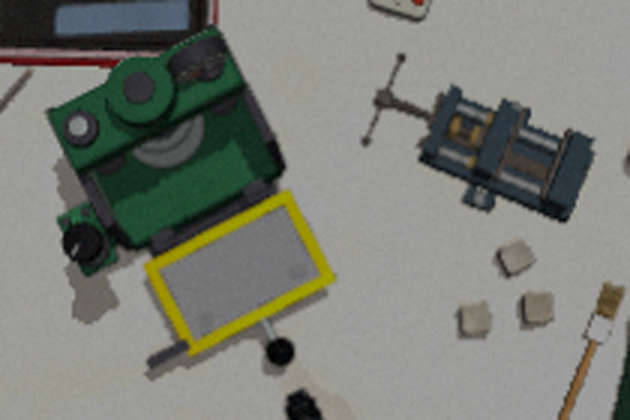

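View pics/s25z.png

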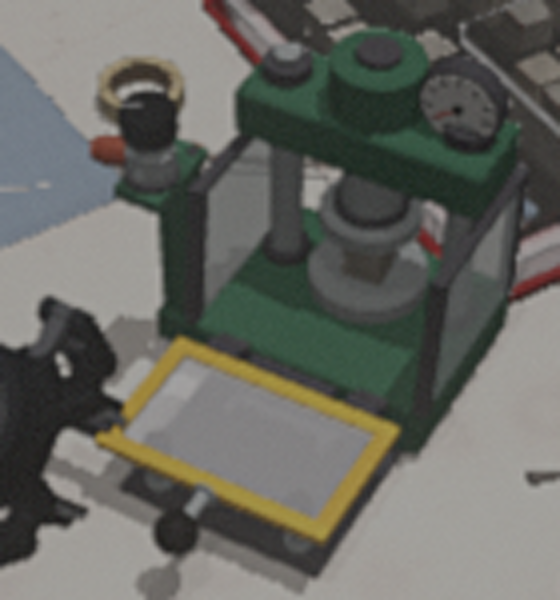

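The guard is flat: the ball is at scene zoom (176,531) against a predicted (174,528). The knob is still raised, the cubes and brush haven't moved, and the hand is clear. Handing in.

```bash
python3 -c "
from rig import *
print(get_clock());print(close_job())"
```

```text
50.6833
the job is handed in; nothing more can be done
None
```

The guard is open and flat on its stops, the knob is parked in its rest notch, and the job was handed in at 50.7 s with the hand clear.

**Knob:** I pulled it up about 14 mm and turned it clockwise. A probe at 0.98 rad hit plain rim. At 1.06 rad it dropped into the notch and bottomed about 7 mm up. Pictures after release and at the end show it staying raised. The rise seen by the scene camera was about 2.2 px, against 2.4 px expected for the notch and 3.8 px for the rim.

**Guard:** Two tries at clamping the ball failed.
- **First try:** the ball slipped out of the pads between about 0.5 and 0.6 rad. I missed it for about a radian because I was only checking force. The guard ended up leaning on the shut fingers, and I pushed it back closed.
- **Second try:** the ball crept across the pads, so I swung the guard back before it could slip out.
- **Third try:** I put one finger in front of the ball and one behind it, with a small gap, and lowered the guard that way with forces under 5 N.

**Last checks:**
- The ball and guard corner are within about 1 px of where they should be at 1.69 rad.
- The view of the cubes and brush shows no change from the start.
- The wrist force is near zero.

**Not confirmed:** I had no reading of the guard's speed, so I can't show that it stayed under 3 rad/s during the first slip. The lowering that counted was at about 0.5 rad/s or slower.

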